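# Check incoming sleeves on the gauge pin and sort them

## Robot

A 6-joint arm with a two-finger parallel gripper is mounted at the origin on the work surface. World frame = base frame: x ahead of the robot, y to its left, z up, the work surface at z = 0. Lengths are in m, angles in rad, forces in N, time in s.
With the tool pointing down it reaches from about 0.425 to 0.95 m from the base axis. Payload 14.7 kg.
Tool frame: the origin (TCP) lies midway between the tips of the shut fingers; the grasp point (between the pads) lies 19 mm behind it; z points along the fingers, y is the line along which they close (so a half turn about z gives the same grasp; the last joint's range is limited). The gripper opens to 85 mm and grips with 20 to 120 N. Pads are 22 mm wide; open, the fingers measure 114 mm over their backs; the gripper's body (76 mm by 85 mm) begins 54 mm behind the grasp point. The pads swing forward as they close: fully open they stand 13 mm farther back than shut.
Start: joints at [1.103, 0.48, 1.596, -0, 1.065, -0.047], TCP at [0.265, 0.593, 0.231] pointing down, gripper open.
Joint ranges: [-2.75, 2.75], [-0.82, 2.05], [0.23, 2.67], [-1.56, 4.7], [0.09, 2.69], [-2.92, 2.92]. Speed limits (rad/s): [1.89, 1.89, 2.39, 3.01, 3.01, 3.01].

## Interface

Orientations are given as a unit quaternion [w, x, y, z].
In Python, from bench import readout, eyes, workorder gives the robot as it stands.
- The arm moves only by the shell command python3 -m inch 'ROWS' [FORCE]. ROWS is JSON, a list of rows, each a list of 3 entries, a list of its own where there are three numbers: the turn, a rotation vector about the tool's x, y, z in degrees, then the shift along the tool's x, y, z in mm, then the opening, from 0 (shut) to 1 (fully open). A call has 1 to 5 rows; each row is the pose to reach, as a shift and turn from the pose commanded when the call began, along the tool's axes at that moment; what a row does not reach only later rows make up. A row lasts 1/8 s, in which the tool goes at most 62.5 mm and 10.7 degrees, less where a joint would pass 70% of its speed; a pose out of reach is approached as far as the arm can. A call with a gripper value outside its range is refused whole. The fingers move at their own pace and stop on an object; FORCE is the grip in N (left out, the last holds). Time passes only in rows, so rows that repeat a pose let the fingers close. It gives the time, the measured TCP pose, the force, the opening and the grip force at its end, in the units of the state.
- readout.observe(): the state, without advancing time (a new reading comes with each control period).
- eyes.camera(name): name is "scene" or "top"; returns the picture (480x640x3 uint8, red, green, blue); there is no depth.
- eyes.camera_info(name): a dict with "vfov" (degrees; the focal length in pixels is half the picture's height over the tangent of half this angle, whatever the lens; pixels are square), "cx", "cy" (the principal point, pixels), "cam_to_world" (4x4, takes a point from camera to world coordinates). Camera axes: x right, y up, looking along -z (the intrinsics and any distortion apply to the point x, -y, -z); pixel columns grow to the right and rows downward; lengths in m; the calibration is good to about 2 mm. A picture is of the moment at which its call begins. camera_info takes no time and is no camera call.
- workorder.hand_in(): hands the job in; it is judged then, once.
The state is a dict: "t": time; "joint_pos": joint angles; "joint_velocities": joint speeds; "effort": joint torques, N m; "tool_pos": TCP position; "eef_rot": TCP orientation; "wrist_force": force on the tool from outside, world axes, zero at the start; "wrist_torque": the same for the moment, N m; "finger_gap": finger opening in m; "gripper_force": force on a finger pad.
Only numpy, scipy, OpenCV 4.12 (cv2) and the standard library are available. Lean on these libraries where they do the work, as an engineer would, in place of code of your own. Each camera call takes 0.05 s, during which the arm holds its last target. There are 200 camera calls.

## Task

Check the two steel sleeves in the cardboard tray on the stepped, leaning gauge pin, one at a time: slide each sleeve down the pin as far as it will freely go, then take it off and put it where it belongs before testing the other. A sleeve that goes all the way down to the sloped face is good: stand it upright at the open mouth of the guide rails and push it in single file against the sleeve already there, until the file is closed up against the end stop; a sleeve that stops on the pin's step is a reject: stand it upright in the grey tray. Leave the bolt, the spray can, the tape and the small carton where they are.

Things in the scene. Friction and masses are not known exactly. Their poses are not given: they have to be found in the camera images.
- sleeve_a: Plain steel sleeve standing upright, outside diameter 40, height 45, open bore right through of either 18.5 or 26 (identical outside; the two loose sleeves may or may not be alike, and the bore is only judged on the pin). Origin at the centre of its lower end face, z along its axis. Starts standing in the cardboard tray.
- sleeve_b: Plain steel sleeve standing upright, outside diameter 40, height 45, open bore right through of either 18.5 or 26 (identical outside; the two loose sleeves may or may not be alike, and the bore is only judged on the pin). Origin at the centre of its lower end face, z along its axis. Starts standing in the cardboard tray.
- sleeve_queued: Steel sleeve of the same outside shape (outside diameter 40, height 45), already approved, standing between the guide rails. Origin at the centre of its lower end face, z up.
- gauge_pin: Stepped steel gauge pin on a sloped face 66 x 66. Origin where its axis meets the face, z out along the pin, leaning 30 degrees from vertical towards the stand's +x side; y level. From the face: diameter 22 to 25, chamfer to a flat step at 28, then diameter 15 to 52, rounded nose to the tip at 62. A wide bore slides down to the face; a narrow one stops on the step at 28.
- gauge: Fixed grey stand that carries the gauge pin: base plate 90 x 90 x 12 on the bench, a block above it; the pin's root is 75 above the bench over its centre. Origin at the centre of its underside.
- lane: Fixed aluminium guide-rail lane on a plate 170 (x) x 100 (y) x 6 thick; sleeves stand on the plate at z = 6. Origin at the centre of the plate's underside, +x from the open mouth to the end stop (inner face at x = 77). Rails 30 high, inner faces y = +-23, x = -32 to 79. With the file closed up the queued sleeve is centred at x = 57 and the next at x = 17.
- lane_mouth (a point): Point in the middle of the lane's open apron, on the plate's top (lane x = -55, z = 6): a sleeve can be stood here. Flared guides 12 high beside it widen from y = +-26 at lane x = -31 to y = +-41 at x = -62.
- lane_cover (a point): Middle of the near edge of the two flat cover strips over the lane, at their underside (lane x = 5, z = 64). They are 4 thick, span y = 14 to 35 on either side (a 28 wide slot between them) and run from here to the end stop, so sleeves cannot be lowered in and must be pushed in from the mouth.
- tray: Fixed shallow cardboard tray 180 (x) x 150 (y), walls 18 high and 4 thick, inner floor 4 above the bench (sleeves stand on it). Origin at the centre of its underside.
- reject: Fixed grey plastic reject tray 120 x 120, walls 24 high and 4 thick, inner floor 4 above the bench. Origin at the centre of its underside.
- bolt: Bystander: big dark steel bolt standing on its head in the cardboard tray, head diameter 29, 11 high, shank diameter 16, total height 62. Origin under its head.
- can: Bystander: white spray can, diameter 66, height 150, origin at the centre of its base.
- tape: Bystander: brown roll of packing tape lying flat, outside diameter 90, hole 60, height 48, origin at the centre of its underside.
- carton: Bystander: small closed cardboard carton 90 x 60 x 50 high, origin at the centre of its underside.
Things that resemble listed ones, but are neither listed nor needed, are in the scene too. Leave any orange look-alike of the sleeve_b alone.

How it is judged:
By the outcome, as a careful person would: the job done as asked, in the order asked, and still so for the second after the job is handed in, with the robot touching nothing.
It also fails if it takes over 72 s, if anything falls off the work surface, if the arm or the gripper's body presses on something with over 40 N, if the wrist force passes 120 N, or if a joint passes its speed limit or range.

## Working session

There is one attempt and no reset: what is moved stays moved. The work goes in short steps, Python scripts to look and compute and a shell command to move; the robot and the scene stay as the last step left them, time stands still between calls to the robot, and variables do not carry over. Pictures are saved under pics/ and viewed, at most 10 in all, crops included, and the job is handed in when it is done.

```bash
ls; mkdir -p pics
python3 - <<'E'
from bench import readout, eyes
import cv2,numpy as np
for n in("scene","top"):
    im=eyes.camera(n); cv2.imwrite(f"pics/{n}0.png",im[:,:,::-1]); i=eyes.camera_info(n)
    print(n,{k:(np.round(v,4).tolist() if k=="cam_to_world" else v) for k,v in i.items()})
print(readout.observe())
E
```

```text
pics
scene {'vfov': 48.137961681283365, 'cx': 328.219665008919, 'cy': 238.5488080064834, 'cam_to_world': [[0.1982, -0.7552, 0.6248, 1.1907], [0.9801, 0.1595, -0.1181, -0.131], [-0.0105, 0.6358, 0.7718, 0.8273], [0.0, 0.0, 0.0, 1.0]]}
top {'vfov': 57.63403538207262, 'cx': 314.05213065043404, 'cy': 230.64191407565897, 'cam_to_world': [[-0.0242, 0.9868, -0.1599, 0.4276], [-0.9992, -0.0187, 0.0355, 0.0148], [0.0321, 0.1607, 0.9865, 1.0752], [0.0, 0.0, 0.0, 1.0]]}
{'t': 0.1, 'joint_pos': array([ 1.10341401e+00,  4.80788225e-01,  1.59679456e+00,  4.87999092e-08,
        1.06510372e+00, -4.65833695e-02]), 'joint_velocities': array([-0.0012505 , -0.00193027,  0.00027087, -0.001398  ,  0.00093966,
        0.00106609]), 'effort': array([ 5.47687960e-04, -9.52263594e+01, -4.31054127e+01,  1.05714857e-04,
        5.35369574e-03, -1.62565215e-05]), 'tool_pos': array([0.26532579, 0.59298477, 0.23073025]), 'eef_rot': array([-1.39029226e-04,  2.08850559e-01,  9.77947414e-01, -5.28959770e-04]), 'wrist_force': array([0.18190615, 0.25717034, 0.06115289]), 'wrist_torque': array([0.02980025, 0.0142732 , 0.04928183]), 'gripper_force': 0.0, 'finger_gap': 0.08562631881953688}
```

View pics/scene0.png

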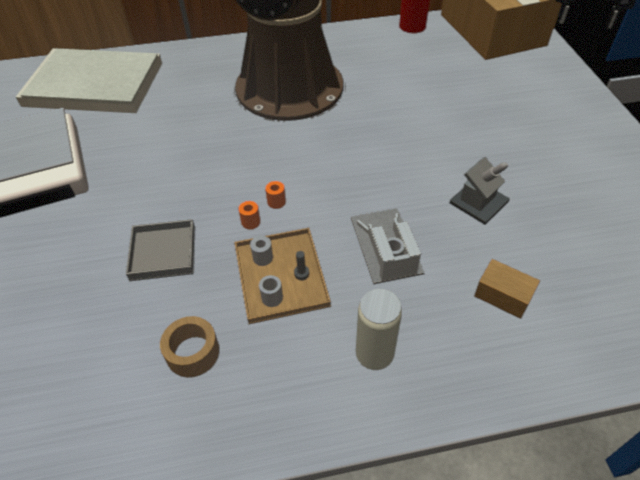

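View pics/top0.png

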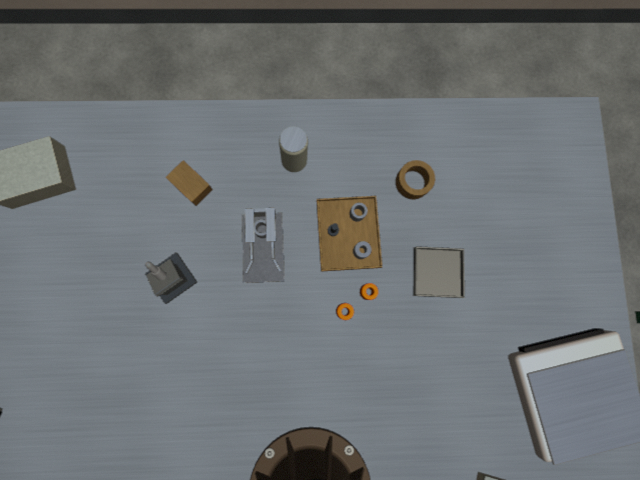

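```bash
cat > h.py <<'E'
import numpy as np,cv2
from bench import eyes,readout
C={n:eyes.camera_info(n) for n in("scene","top")}
def f(n): return 240/np.tan(np.radians(C[n]["vfov"]/2))
def ray(n,u,v):
    c=C[n];M=np.array(c["cam_to_world"]);d=np.array([(u-c["cx"])/f(n),-(v-c["cy"])/f(n),-1.])
    return M[:3,3],M[:3,:3]@d
def plane(n,u,v,z):
    o,d=ray(n,u,v);return o+d*(z-o[2])/d[2]
def proj(n,p):
    c=C[n];M=np.array(c["cam_to_world"]);q=M[:3,:3].T@(np.array(p)-M[:3,3])
    return np.array([c["cx"]+f(n)*q[0]/-q[2],c["cy"]-f(n)*q[1]/-q[2]])
def tri(a,b):
    o1,d1=ray("scene",*a);o2,d2=ray("top",*b)
    t=np.linalg.lstsq(np.c_[d1,-d2],o2-o1,rcond=None)[0]
    p,q=o1+t[0]*d1,o2+t[1]*d2;return (p+q)/2,np.linalg.norm(p-q)
E
python3 - <<'E'
from h import *
s=cv2.imread("pics/scene0.png");t=cv2.imread("pics/top0.png")
A=cv2.resize(t[190:310,140:470],None,fx=2.4,fy=2.4,interpolation=cv2.INTER_CUBIC)
B=cv2.resize(s[150:308,120:540],None,fx=1.9,fy=1.9,interpolation=cv2.INTER_CUBIC)
o=np.zeros((592,800,3),np.uint8);o[:288,:792]=A;o[290:590,:798]=B[:300];cv2.imwrite("pics/crop1.png",o)
print(proj("scene",[.265,.593,.231]),proj("top",[.265,.593,.231]))
for n,im,b in(("top",t,(300,180,400,330)),("scene",s,(220,170,340,330))):
    h=cv2.cvtColor(im,cv2.COLOR_BGR2HSV)
    for nm,m in(("tray",cv2.inRange(h,(8,70,40),(22,190,255))),("orange",cv2.inRange(h,(3,200,120),(20,255,255)))):
        x0,y0,x1,y1=b; k=np.zeros_like(m);k[y0:y1,x0:x1]=m[y0:y1,x0:x1]
        cs,_=cv2.findContours(k,cv2.RETR_CCOMP,cv2.CHAIN_APPROX_NONE)
        for c in cs:
            if cv2.contourArea(c)>60: print(n,nm,cv2.contourArea(c),cv2.minAreaRect(c),np.round(cv2.moments(c)['m10']/cv2.moments(c)['m00'],1))
E
```

```text
[582.6729892   30.38157049] [-19.31516058 400.91237747]
top tray 4210.5 ((348.75079345703125, 232.88705444335938), (72.17253112792969, 60.87343978881836), 86.3086166381836) 348.5
top tray 278.0 ((362.0, 249.5), (17.677669525146484, 19.091880798339844), 45.0) 362.0
top tray 124.5 ((333.2500305175781, 229.25003051757812), (12.020814895629883, 12.727922439575195), 45.0) 333.1
top tray 280.0 ((358.0, 211.0), (16.970561981201172, 19.798988342285156), 45.0) 358.1
top orange 179.5 ((344.5, 311.5), (15.0, 15.0), 90.0) 344.6
top orange 70.0 ((344.5000305175781, 311.0000305175781), (9.192387580871582, 9.192387580871582), 45.0) 344.5
top orange 170.0 ((369.0, 291.0), (14.0, 14.0), 90.0) 369.1
top orange 65.0 ((369.5, 291.5), (9.0, 9.0), 90.0) 369.3
scene tray 5886.0 ((281.3846435546875, 274.4230651855469), (82.56488800048828, 84.13381958007812), 78.69007110595703) 282.3
scene tray 636.5 ((270.8235168457031, 290.29412841796875), (32.98484420776367, 24.253562927246094), 75.96376037597656) 270.5
scene tray 305.5 ((301.0, 265.0), (16.0, 30.0), 0.0) 300.8
scene tray 442.0 ((248.94554138183594, 214.4554443359375), (27.562530517578125, 19.502729415893555), 84.2894058227539) 248.9
scene tray 214.0 ((248.0, 208.5), (18.0, 15.0), 0.0) 248.0
scene tray 212.5 ((274.5, 194.0), (26.0, 19.0), 90.0) 275.7
scene orange 161.0 ((248.0, 208.0), (12.0, 16.0), 90.0) 248.0
scene orange 60.5 ((247.75003051757812, 207.25006103515625), (8.485280990600586, 9.192388534545898), 45.0) 247.9
scene orange 142.5 ((274.5, 187.5), (11.0, 15.0), 90.0) 274.6
```

View pics/crop1.png

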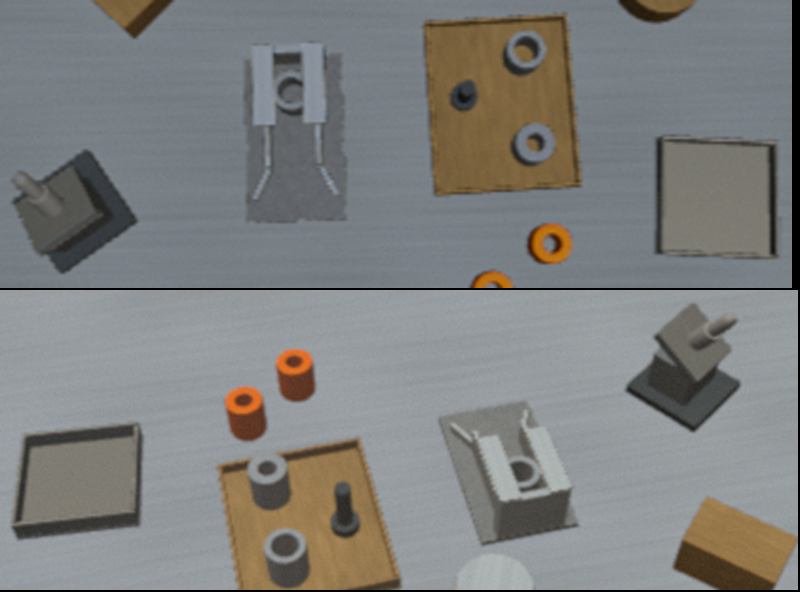

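Run:
```python
from h import *
T=lambda x,y:(x/2.4+140-.3,y/2.4+190-.3)
S=lambda x,y:(x/1.9+120-.25,(y-290)/1.9+150-.25)
P=lambda q,z:np.round(plane("top",*T(*q),z)*1000,1)
Q=lambda q,z:np.round(plane("scene",*S(*q),z)*1000,1)
print("wide",P((525,52),.049),Q((287,546),.049),"narrow",P((534,144),.049),Q((268,468),.049))
print("tray top corners z18",[P(q,.018)[:2] for q in((424,20),(566,14),(580,187),(435,193))])
print("reject",[P(q,.024)[:2] for q in((657,137),(777,142),(776,257),(656,253))],[Q(q,.024)[:2] for q in((24,433),(140,425),(139,524),(14,532))])
print("lane",[P(q,.006)[:2] for q in((245,54),(341,52),(347,219),(247,221))],[Q(q,.006)[:2] for q in((440,416),(527,402),(578,525),(484,542))])
print("covers z68",[P(q,.068)[:2] for q in((252,44),(272,44),(302,43),(325,42),(326,122),(305,123),(274,125),(253,125))])
print("qtop",P((290,93),.051),Q((524,473),.051))
print("gauge base z12",[P(q,.012)[:2] for q in((87,150),(136,218),(65,272))],[Q(q,.012)[:2] for q in((628,386),(695,427),(740,381))])
print("pin tip",tri(S(733,319),T(18,178)), "pin root", tri(S(697,343),T(57,206)))
print("bolt",P((465,95),.062),"orange",P((551,243),.045),P((491,292),.045))
```

```text
wide [ 639.  -130.3   49. ] [ 642.2 -131.2   49. ] narrow [ 545.9 -135.5   49. ] [ 546.2 -137.3   49. ]
tray top corners z18 [array([681., -31.]), array([ 685. , -179.2]), array([ 504.7, -185. ]), array([501.8, -37.6])]
reject [array([ 553.4, -265.3]), array([ 545.8, -388.6]), array([ 429.8, -378.3]), array([ 436.6, -257.1])] [array([ 425.8, -382.1]), array([ 439.7, -262.5]), array([ 569.3, -268.7]), array([ 554. , -387.8])]
lane [array([650.8, 155.1]), array([651.2,  55.7]), array([478.3,  51.8]), array([478.6, 152.7])] [array([477.1,  52.9]), array([476.8, 150.3]), array([646. , 153.6]), array([646.7,  57.8])]
covers z68 [array([647.7, 140.2]), array([647.4, 120.7]), array([647.9,  91.4]), array([648.5,  68.9]), array([569.3,  68.7]), array([568.7,  89. ]), array([567.3, 118.9]), array([567.7, 139.1])]
qtop [601.3 104.8  51. ] [605.6 106.   51. ]
gauge base z12 [array([553.3, 313. ]), array([483.8, 262.6]), array([432.1, 331.4])] [array([482. , 262.9]), array([553.4, 311.7]), array([500.4, 385.4])]
pin tip (array([0.51574215, 0.34123773, 0.12635554]), np.float64(0.0005207828833628874)) pin root (array([0.49360307, 0.32255149, 0.07581223]), np.float64(0.0017686822081286867))
bolt [594.2 -67.5  62. ] orange [ 448.6 -148.7   45. ] [402.8 -88.1  45. ]
```

```bash
cat >> h.py <<'E'
from scipy.spatial.transform import Rotation as Ro
PIN=np.array([492.5,323,75.]);YAW=np.radians(37.)
A=np.array([.5*np.cos(YAW),.5*np.sin(YAW),np.sqrt(.75)])
def Rt(az,z=(0,0,-1)):
    z=np.array(z,float);z/=np.linalg.norm(z);y=np.array([np.cos(np.radians(az)),np.sin(np.radians(az)),0]);y-=z*(y@z);y/=np.linalg.norm(y)
    return np.c_[np.cross(y,z),y,z]
def to(p,R):
    s=readout.observe();q=s["eef_rot"];R0=Ro.from_quat([q[1],q[2],q[3],q[0]]).as_matrix()
    r=Ro.from_matrix(R0.T@R).as_rotvec(degrees=True);d=R0.T@(np.array(p)-s["tool_pos"]*1000)
    print("turn",np.round(r,2),"shift",np.round(d,1),"n",np.linalg.norm(r)/10.7,np.linalg.norm(d)/62.5)
def st():
    s=readout.observe();print({k:np.round(s[k],4).tolist() for k in("t","tool_pos","eef_rot","joint_pos","wrist_force","finger_gap","gripper_force")})
E
python3 -c "
from h import *
to([640.5,-131,200],Rt(-57)); to([640.5,-131,200],Rt(33))"
```

```text
turn [-4.0000e-02  7.0000e-02  1.2289e+02] shift [-638.2 -507.5   31.3] n 11.485047150396877 13.055980162886106
turn [-6.000e-02  2.000e-02  3.289e+01] shift [-638.2 -507.5   31.3] n 3.0738367519975505 13.055980162886106
```

```bash
python3 -m inch '[[[0,0,122.9],[-638,-507,0],0.75],[[0,0,122.9],[-638,-507,0],0.75],[[0,0,122.9],[-638,-507,0],0.75],[[0,0,122.9],[-638,-507,0],0.75],[[0,0,122.9],[-638,-507,0],0.75]]' 40; python3 -c "
from h import *
to([640.5,-131,200],Rt(-57))"
```

```text
t: 0.72
tool_pos: [0.4099, 0.3141, 0.2312]
eef_rot: [0.0, 0.63, 0.776, -0.0]
wrist_force: [0.5, -0.7, 0.7]
finger_gap: 0.0643
gripper_force: 0.0
turn [0.000e+00 1.000e-02 6.884e+01] shift [-482.9  134.4   31.3] n 6.433631770321012 8.035687598242616
```

```bash
python3 -m inch '[[[0,0,69],[-483,134,20],0.75],[[0,0,69],[-483,134,20],0.75],[[0,0,69],[-483,134,20],0.75],[[0,0,69],[-483,134,20],0.75],[[0,0,69],[-483,134,20],0.75]]'; python3 -c "
from h import *
to([640.5,-131,110],Rt(-57))"
```

```text
t: 1.35
tool_pos: [0.555, 0.0374, 0.2187]
eef_rot: [-0.0, 0.913, 0.407, -0.0]
wrist_force: [0.8, 0.8, 1.3]
finger_gap: 0.0641
gripper_force: 0.0
turn [-1.000e-02 -0.000e+00  1.509e+01] shift [-68.2 176.1 108.7] n 1.4105783730206891 3.485692100087773
```

Run:
```python
from h import *
im=eyes.camera("scene");cv2.imwrite("pics/s1.png",cv2.resize(im[100:350,150:470,::-1],None,fx=2.4,fy=2.4))
```

```text
(no output)
```

View pics/s1.png

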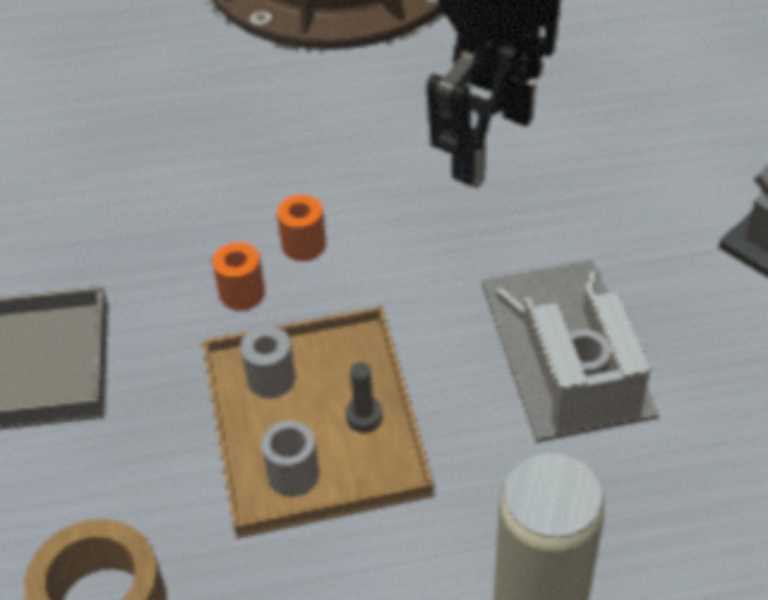

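The crop shows what could be taken for the sleeve I want:
- orange look-alikes at scene (249,212) and (275,193), which I leave alone
- the queued sleeve at (394,246), between the rails
- the two grey sleeves in the tray at (270,284), which looks wide-bored, and (261,244)

I start with the grey one at (270,284).

```bash
python3 -m inch '[[[0,0,15],[-68,176,90],0.75],[[0,0,15],[-68,176,90],0.75],[[0,0,15],[-68,176,90],0.75],[[0,0,15],[-68,176,90],0.75],[[0,0,15],[-68,176,108],0.75]]'; python3 -c "
from h import *
to([640.5,-131,12],Rt(-57));st()"
```

```text
t: 2.02
tool_pos: [0.6416, -0.1292, 0.1104]
eef_rot: [0.0, 0.958, 0.287, 0.0]
wrist_force: [0.5, 1.1, 0.1]
finger_gap: 0.0644
gripper_force: 0.0
turn [ 0.03 -0.03  0.38] shift [-2.   0.8 98.4] n 0.03535767082512144 1.574423270732263
{'t': 2.025, 'tool_pos': [0.6416, -0.1292, 0.1104], 'eef_rot': [0.0002, 0.9579, 0.2872, 0.0004], 'joint_pos': [-0.245, 0.6167, 1.6891, 0.0001, 0.835, 0.7432], 'wrist_force': [0.5074, 1.1137, 0.1316], 'finger_gap': 0.0644, 'gripper_force': 0.0}
```

```bash
python3 -m inch '[[[0,0,0],[-1,1,50],0.75],[[0,0,0],[-1,1,98],0.75],[[0,0,0],[-1,1,98],0.3],[[0,0,0],[-1,1,98],0.3],[[0,0,0],[-1,1,98],0.3]]' 25; python3 -m inch '[[[0,0,0],[0,0,0],0.3],[[0,0,0],[0,0,0],0.75],[[0,0,0],[0,0,0],0.75],[[0,0,0],[0,0,0],0.75]]'; python3 -c "
from h import *
to([640.5,-131,12],Rt(33));st()"
```

```text
t: 2.65
tool_pos: [0.6419, -0.1294, 0.0149]
eef_rot: [0.001, 0.958, 0.288, 0.001]
wrist_force: [0.0, -1.0, -2.8]
finger_gap: 0.0399
gripper_force: 25.8
t: 3.15
tool_pos: [0.6409, -0.1297, 0.013]
eef_rot: [0.0, 0.958, 0.288, 0.0]
wrist_force: [-0.4, 0.2, 0.2]
finger_gap: 0.0642
gripper_force: 0.0
turn [ 1.000e-02  0.000e+00 -8.954e+01] shift [-1.1  0.9  1. ] n 8.368675037112254 0.0272388801410061
{'t': 3.15, 'tool_pos': [0.6409, -0.1297, 0.013], 'eef_rot': [0.0, 0.9577, 0.2878, 0.0001], 'joint_pos': [-0.246, 0.7466, 1.7334, 0.0, 0.6614, 0.7409], 'wrist_force': [-0.4295, 0.226, 0.1662], 'finger_gap': 0.0642, 'gripper_force': 0.0}
```

```bash
python3 -m inch '[[[0,0,-89.5],[0,0,0],0.75],[[0,0,-89.5],[0,0,0],0.75],[[0,0,-89.5],[0,0,0],0.75],[[0,0,-89.5],[0,0,0],0.75],[[0,0,-89.5],[0,0,0],0.75]]'; python3 -m inch '[[[0,0,-38],[0,0,0],0.75],[[0,0,-38],[0,0,0],0.75],[[0,0,-38],[0,0,0],0.75],[[0,0,-38],[0,0,0],0.75]]'; python3 -c "
from h import *
to([640.5,-131,12],Rt(33))"
```

```text
t: 3.78
tool_pos: [0.6408, -0.1296, 0.0128]
eef_rot: [-0.0, 0.722, 0.692, -0.0]
wrist_force: [-0.0, -0.5, -0.2]
finger_gap: 0.0637
gripper_force: 0.0
t: 4.28
tool_pos: [0.6408, -0.1296, 0.0128]
eef_rot: [-0.0, 0.458, 0.889, -0.0]
wrist_force: [0.0, 0.6, 0.4]
finger_gap: 0.0641
gripper_force: 0.0
turn [-0.   -0.    2.45] shift [-0.9 -1.   0.8] n 0.228678079288994 0.0257148824643847
```

```bash
python3 -m inch '[[[0,0,0],[0,0,0],0.3],[[0,0,0],[0,0,0],0.3],[[0,0,0],[0,0,0],0.3],[[0,0,0],[0,0,-60],0.3],[[0,0,0],[0,0,-120],0.3]]' 40; python3 -m inch '[[[0,0,0],[0,0,-60],0.3]]'; python3 -c "
from h import *
st()
for az in(80,60,-8): to(PIN+A*84,Rt(az,-A))
to((PIN+A*84)+[0,0,60],Rt(80,-A))"
```

```text
t: 4.9
tool_pos: [0.6399, -0.1294, 0.1332]
eef_rot: [-0.001, 0.461, 0.887, -0.0]
wrist_force: [0.5, 0.2, -2.9]
finger_gap: 0.0386
gripper_force: 42.5
t: 5.03
tool_pos: [0.6402, -0.1295, 0.1942]
eef_rot: [-0.0, 0.461, 0.887, -0.0]
wrist_force: [1.2, -0.1, -3.4]
finger_gap: 0.0386
gripper_force: 42.5
{'t': 5.025, 'tool_pos': [0.6402, -0.1295, 0.1942], 'eef_rot': [-0.0005, 0.461, 0.8874, -0.0001], 'joint_pos': [-0.246, 0.5212, 1.6249, -0.0, 0.9966, -0.8585], 'wrist_force': [1.2252, -0.1456, -3.384], 'finger_gap': 0.0386, 'gripper_force': 42.47}
turn [ 28.52  11.83 -47.86] shift [456.6 181.3  46.7] n 5.32308444598852 7.89506640192683
turn [ 29.59   6.3  -27.36] shift [456.6 181.3  46.7] n 3.8123437012610366 7.89506640192683
turn [ 27.79 -13.31  46.11] shift [456.6 181.3  46.7] n 5.182762107318057 7.89506640192683
turn [ 28.52  11.83 -47.86] shift [456.6 181.3 -13.3] n 5.32308444598852 7.8629812906422645
```

```bash
python3 -m inch '[[[28.5,11.8,-47.9],[456,181,-13],0.3],[[28.5,11.8,-47.9],[456,181,-13],0.3],[[28.5,11.8,-47.9],[456,181,-13],0.3],[[28.5,11.8,-47.9],[456,181,-13],0.3],[[28.5,11.8,-47.9],[456,181,-13],0.3]]'; python3 -c "
from h import *
to((PIN+A*84)+[0,0,40],Rt(80,-A))"
```

```text
t: 5.65
tool_pos: [0.5673, 0.1758, 0.201]
eef_rot: [-0.188, 0.072, 0.967, -0.159]
wrist_force: [1.8, 0.8, -3.6]
finger_gap: 0.0386
gripper_force: 42.5
turn [ 1.44  0.74 -2.48] shift [ 67.6 163.2 -20.6] n 0.2764172370189795 2.8455698254447084
```

```bash
python3 -m inch '[[[1.4,0.7,-2.5],[67.6,163.2,-20.6],0.3],[[1.4,0.7,-2.5],[67.6,163.2,-20.6],0.3],[[1.4,0.7,-2.5],[67.6,163.2,-20.6],0.3],[[1.4,0.7,-2.5],[67.6,163.2,-20.6],0.3],[[1.4,0.7,-2.5],[67.6,163.2,-20.6],0.3]]'; python3 -c "
from h import *
to((PIN+A*84),Rt(80,-A))"
```

```text
t: 6.28
tool_pos: [0.5269, 0.3466, 0.1874]
eef_rot: [-0.197, 0.051, 0.965, -0.165]
wrist_force: [0.9, 0.5, -3.3]
finger_gap: 0.0388
gripper_force: 42.6
turn [ 0.15  0.09 -0.18] shift [-13.3  15.   34.2] n 0.022950232824243383 0.6350347427193548
```

Pose as computed. Move onto the pin's axis and look.

```bash
python3 -m inch '[[[0.1,0,-0.1],[-13.3,15,34.2],0.3],[[0.1,0,-0.1],[-13.3,15,34.2],0.3],[[0.1,0,-0.1],[-13.3,15,34.2],0.3]]'
python3 - <<'E'
from h import *
to((PIN+A*84),Rt(80,-A));st()
T=readout.observe()["tool_pos"]*1000-A*8.8
o=[]
for n in("scene","top"):
    im=eyes.camera(n);b=np.round(proj(n,(PIN+A*60)/1000)).astype(int)
    # axis overlays are only marks on crop
    c=cv2.resize(im[b[1]-50:b[1]+50,b[0]-50:b[0]+50,::-1],None,fx=4,fy=4,interpolation=cv2.INTER_CUBIC)
    for p in (PIN,PIN+A*62,T): 
        q=((proj(n,p/1000)-b+50)*4+2).astype(int);cv2.circle(c,tuple(int(v) for v in q),3,(0,0,255),-1);print(n,q)
    o.append(c)
cv2.imwrite("pics/pin1.png",np.hstack(o))
E
```

```text
t: 6.65
tool_pos: [0.5268, 0.3478, 0.1494]
eef_rot: [-0.197, 0.051, 0.965, -0.165]
wrist_force: [0.1, -0.2, -2.9]
finger_gap: 0.0385
gripper_force: 42.5
turn [ 0.12  0.09 -0.13] shift [0.2 1.  1.5] n 0.018974253790344488 0.029792072860459
{'t': 6.65, 'tool_pos': [0.5268, 0.3478, 0.1494], 'eef_rot': [-0.1974, 0.0508, 0.9649, -0.1654], 'joint_pos': [0.5602, 0.8362, 1.2453, -0.042, 1.5795, -0.8947], 'wrist_force': [0.0639, -0.1951, -2.8674], 'finger_gap': 0.0385, 'gripper_force': 42.461}
scene [122 252]
scene [204 200]
scene [223 187]
top [265 249]
top [201 198]
top [186 185]
```

View pics/pin1.png

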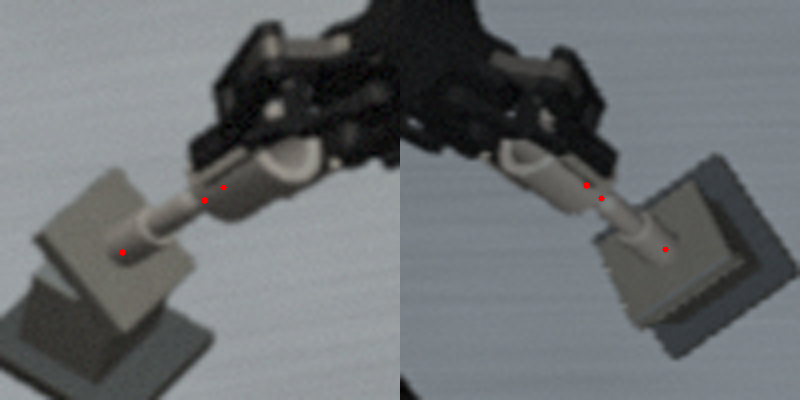

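Run:
```python
from h import *
q=readout.observe();e=q["eef_rot"];R=Ro.from_quat([e[1],e[2],e[3],e[0]]).as_matrix()
T=q["tool_pos"]*1000-8.8*(-R[:,2])
o=[]
for n in("scene","top"):
    im=np.mean([eyes.camera(n).astype(float) for _ in range(4)],0).astype(np.uint8);b=np.round(proj(n,(PIN+A*65)/1000)).astype(int)
    c=cv2.resize(im[b[1]-30:b[1]+30,b[0]-25:b[0]+25,::-1],None,fx=8,fy=8,interpolation=cv2.INTER_CUBIC);c=cv2.convertScaleAbs(c,alpha=1.3)
    def dot(p,col):
        k=((proj(n,p/1000)-b+[25,30])*8+4);cv2.circle(c,(int(k[0]),int(k[1])),1,col,-1)
    for a in np.linspace(0,2*np.pi,40):
        v=R[:,0]*np.cos(a)+R[:,1]*np.sin(a)
        dot(T+20*v,(0,0,255));dot(T-45*R[:,2]+20*v,(0,255,0));dot(T-45*R[:,2]+13*v,(0,255,0));dot(PIN+28*A+7.5*v,(255,0,0));dot(PIN+11*v,(255,0,0))
    o.append(c)
cv2.imwrite("pics/pin2.png",np.hstack(o))
```

```text
(no output)
```

View pics/pin2.png

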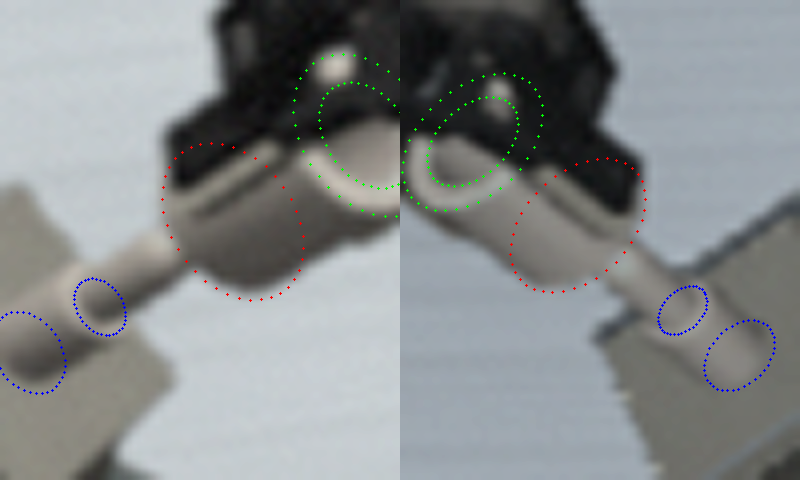

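```bash
python3 -m inch '[[[0,0,0],[0,1,20],0.3],[[0,0,0],[0,1,40],0.3],[[0,0,0],[0,1,40],0.3]]'; python3 -c "
from h import *
to((PIN+A*8.8),Rt(80,-A));st()"
```

```text
t: 7.52
tool_pos: [0.5093, 0.3368, 0.1125]
eef_rot: [-0.199, 0.05, 0.965, -0.166]
wrist_force: [0.5, 0.4, -2.2]
finger_gap: 0.0388
gripper_force: 42.4
turn [ 0.01 -0.02 -0.05] shift [-0.6 -0.8 34.6] n 0.005189635937341796 0.5534425967393092
{'t': 7.525, 'tool_pos': [0.5093, 0.3368, 0.1125], 'eef_rot': [-0.1985, 0.05, 0.9646, -0.1662], 'joint_pos': [0.5604, 0.8467, 1.3256, -0.0425, 1.4916, -0.892], 'wrist_force': [0.5464, 0.3986, -2.1643], 'finger_gap': 0.0388, 'gripper_force': 42.4279}
```

```bash
python3 -m inch '[[[0,0,0],[-0.5,-0.8,4],0.3],[[0,0,0],[-0.5,-0.8,8],0.3],[[0,0,0],[-0.5,-0.8,10],0.3],[[0,0,0],[-0.5,-0.8,10],0.3]]'; python3 -c "
from h import *
to((PIN+A*8.8),Rt(80,-A))"
```

```text
t: 8.02
tool_pos: [0.5068, 0.3336, 0.1048]
eef_rot: [-0.197, 0.05, 0.965, -0.165]
wrist_force: [0.6, -0.9, -3.7]
finger_gap: 0.0385
gripper_force: 42.5
turn [ 0.1   0.1  -0.06] shift [ 0.5 -0.3 25.9] n 0.014396939506686052 0.4142833204043136
```

```bash
python3 -m inch '[[[0,0,0],[0,0,5],0.3],[[0,0,0],[0,0,10],0.3],[[0,0,0],[0,0,10],0.3]]'; python3 -m inch '[[[0,0,0],[0,0,4],0.3],[[0,0,0],[0,0,8],0.3],[[0,0,0],[0,0,10],0.3],[[0,0,0],[0,0,10],0.3]]'; python3 -c "
from h import *
to((PIN+A*8.8),Rt(80,-A))"
```

```text
t: 8.4
tool_pos: [0.5024, 0.3304, 0.0956]
eef_rot: [-0.198, 0.05, 0.965, -0.166]
wrist_force: [0.4, -0.1, -2.7]
finger_gap: 0.0385
gripper_force: 42.5
t: 8.9
tool_pos: [0.4987, 0.3275, 0.0872]
eef_rot: [-0.198, 0.05, 0.965, -0.166]
wrist_force: [-0.7, 0.5, -3.4]
finger_gap: 0.0384
gripper_force: 42.5
turn [ 0.09  0.09 -0.06] shift [ 0.5 -0.3  5.6] n 0.012959946978943093 0.09084035339198429
```

```bash
python3 -m inch '[[[0,0,0],[0,0,4],0.3],[[0,0,0],[0,0,5],0.3],[[0,0,0],[0,0,5],0.3]]'; python3 -m inch '[[[0,0,0],[0,0,1],0.3],[[0,0,0],[0,0,1],0.3]]'; python3 -c "
from h import *
to((PIN+A*8.8),Rt(80,-A))"
```

```text
t: 9.28
tool_pos: [0.4969, 0.3262, 0.0832]
eef_rot: [-0.197, 0.05, 0.965, -0.165]
wrist_force: [0.4, 1.0, -1.4]
finger_gap: 0.0386
gripper_force: 42.7
t: 9.52
tool_pos: [0.497, 0.3261, 0.083]
eef_rot: [-0.197, 0.05, 0.965, -0.165]
wrist_force: [2.1, 2.1, 7.4]
finger_gap: 0.0384
gripper_force: 43.5
turn [ 0.15  0.15 -0.06] shift [ 0.7 -0.4  0.8] n 0.020657002252841068 0.01811402130048465
```

```bash
python3 -m inch '[[[0,0,0],[0,0,-0.5],0.6],[[0,0,0],[0,0,-0.5],0.6],[[0,0,0],[0,0,-0.5],0.6]]'; python3 -m inch '[[[0,0,0],[0,0,0],0.3],[[0,0,0],[0,0,0],0.3],[[0,0,0],[0,0,0],0.3],[[0,0,0],[0,0,0],0.3]]' 40; python3 -c "
from h import *
st()"
```

```text
t: 9.9
tool_pos: [0.4965, 0.3259, 0.0825]
eef_rot: [-0.198, 0.05, 0.965, -0.166]
wrist_force: [0.7, -0.5, 0.4]
finger_gap: 0.0516
gripper_force: 0.0
t: 10.4
tool_pos: [0.4967, 0.326, 0.0827]
eef_rot: [-0.197, 0.05, 0.965, -0.165]
wrist_force: [1.0, 0.7, 3.0]
finger_gap: 0.0381
gripper_force: 40.9
{'t': 10.4, 'tool_pos': [0.4967, 0.326, 0.0827], 'eef_rot': [-0.1974, 0.0501, 0.965, -0.1654], 'joint_pos': [0.5573, 0.8567, 1.3889, -0.0444, 1.4154, -0.8912], 'wrist_force': [0.989, 0.7435, 3.002], 'finger_gap': 0.0381, 'gripper_force': 40.8695}
```

```bash
python3 -m inch '[[[0,0,0],[0,0,-30],0.3],[[0,0,0],[0,0,-70],0.3],[[0,0,0],[0,0,-110],0.3],[[0,0,0],[0,0,-110],0.3]]'; python3 -c "
from h import *
st()
to([508,103,110],Rt(91.2))"
```

```text
t: 10.9
tool_pos: [0.5421, 0.3601, 0.1798]
eef_rot: [-0.196, 0.05, 0.966, -0.164]
wrist_force: [-0.9, -0.0, -4.4]
finger_gap: 0.0388
gripper_force: 41.4
{'t': 10.9, 'tool_pos': [0.5421, 0.3601, 0.1798], 'eef_rot': [-0.1956, 0.0501, 0.9656, -0.1641], 'joint_pos': [0.5632, 0.8351, 1.1657, -0.0411, 1.6557, -0.8966], 'wrist_force': [-0.8712, -0.007, -4.3991], 'finger_gap': 0.0388, 'gripper_force': 41.3951}
turn [-18.79 -22.88  -6.98] shift [ -35.3 -219.6  150.7] n 2.8427803180750746 4.298189186873131
```

```bash
python3 -m inch '[[[-18.8,-22.9,-7],[-35.3,-219.6,150.7],0.3],[[-18.8,-22.9,-7],[-35.3,-219.6,150.7],0.3],[[-18.8,-22.9,-7],[-35.3,-219.6,150.7],0.3],[[-18.8,-22.9,-7],[-35.3,-219.6,150.7],0.3],[[-18.8,-22.9,-7],[-35.3,-219.6,150.7],0.3]]'; python3 -c "
from h import *
st()
to([508,103,20],Rt(91.2))"
```

```text
t: 11.52
tool_pos: [0.5023, 0.0992, 0.1081]
eef_rot: [-0.002, -0.011, 1.0, -0.001]
wrist_force: [1.1, -0.3, -2.7]
finger_gap: 0.0385
gripper_force: 41.4
{'t': 11.525, 'tool_pos': [0.5023, 0.0992, 0.1081], 'eef_rot': [-0.0023, -0.0106, 0.9999, -0.0011], 'joint_pos': [0.1369, 0.4631, 2.0205, -0.0025, 0.6628, -1.4531], 'wrist_force': [1.1328, -0.3237, -2.7399], 'finger_gap': 0.0385, 'gripper_force': 41.4001}
turn [-0.12 -0.26  0.02] shift [-6.2  3.9 88. ] n 0.026896086663430876 1.4135802713599308
```

```bash
python3 -m inch '[[[0,0,0],[0,0,40],0.3],[[0,0,0],[0,0,70],0.3],[[0,0,0],[0,0,70],0.3]]'; python3 -c "
from h import *
to([508,103,16],Rt(91.2))"
```

```text
t: 11.9
tool_pos: [0.5027, 0.1008, 0.0367]
eef_rot: [-0.005, -0.01, 1.0, -0.002]
wrist_force: [-0.0, -0.7, -2.7]
finger_gap: 0.0387
gripper_force: 41.5
turn [-0.17 -0.54 -0.01] shift [-5.5  2.1 20.6] n 0.05284865612464539 0.3432518100361622
```

```bash
python3 -m inch '[[[-0.1,-0.4,0],[-5,2,8],0.3],[[-0.1,-0.4,0],[-5,2,16],0.3],[[-0.1,-0.4,0],[-5,2,18],0.3],[[-0.1,-0.4,0],[-5,2,18],0.3]]'; python3 -c "
from h import *
st();to([508,103,15],Rt(91.2))"
```

```text
t: 12.4
tool_pos: [0.5106, 0.1036, 0.021]
eef_rot: [0.002, -0.011, 1.0, -0.0]
wrist_force: [-0.2, -0.1, -2.9]
finger_gap: 0.0387
gripper_force: 41.6
{'t': 12.4, 'tool_pos': [0.5106, 0.1036, 0.021], 'eef_rot': [0.0016, -0.0107, 0.9999, -0.0003], 'joint_pos': [0.1427, 0.6186, 2.0522, -0.0021, 0.4676, -1.4477], 'wrist_force': [-0.2368, -0.0821, -2.8867], 'finger_gap': 0.0387, 'gripper_force': 41.602}
turn [-0.03  0.19  0.03] shift [ 2.6 -0.6  6. ] n 0.017995599160307102 0.104908283675085
```

```bash
python3 -m inch '[[[0,0.2,0],[1,-0.5,4],0.3],[[0,0.2,0],[1,-0.5,5],0.3],[[0,0.2,0],[1,-0.5,5],0.3]]'; python3 -m inch '[[[0,0,0],[0,0,1],0.3],[[0,0,0],[0,0,1],0.3]]'
```

```text
t: 12.78
tool_pos: [0.5096, 0.103, 0.0158]
eef_rot: [-0.0, -0.011, 1.0, -0.0]
wrist_force: [0.1, -0.1, -3.6]
finger_gap: 0.0387
gripper_force: 41.6
t: 13.02
tool_pos: [0.5097, 0.103, 0.0151]
eef_rot: [0.0, -0.011, 1.0, -0.0]
wrist_force: [-0.6, 0.5, 2.3]
finger_gap: 0.0386
gripper_force: 42.1
```

```bash
python3 -m inch '[[[0,0,0],[0,0,0],0.75],[[0,0,0],[0,0,0],0.75],[[0,0,0],[0,0,-40],0.75],[[0,0,0],[0,0,-75],0.75],[[0,0,0],[0,0,-75],0.4]]'; python3 -m inch '[[[0,0,0],[40,0,0],0],[[0,0,0],[40,0,0],0],[[0,0,0],[40,0,60],0],[[0,0,0],[40,0,72],0],[[0,0,0],[40,0,72],0]]'
python3 - <<'E'
from h import *
st();to([470,102.5,18],Rt(91.2))
im=eyes.camera("scene");cv2.imwrite("pics/l1.png",cv2.resize(im[180:300,320:480,::-1],None,fx=4,fy=4))
E
```

```text
t: 13.65
tool_pos: [0.5113, 0.1033, 0.0921]
eef_rot: [0.002, -0.011, 1.0, 0.0]
wrist_force: [-0.4, -0.6, -0.8]
finger_gap: 0.0472
gripper_force: 0.0
t: 14.28
tool_pos: [0.4691, 0.102, 0.0174]
eef_rot: [-0.001, -0.011, 1.0, -0.0]
wrist_force: [-0.2, 0.2, 0.7]
finger_gap: 0.0001
gripper_force: 0.0
{'t': 14.275, 'tool_pos': [0.4691, 0.102, 0.0174], 'eef_rot': [-0.0013, -0.0105, 0.9999, -0.0004], 'joint_pos': [0.1514, 0.5976, 2.1414, -0.0013, 0.4054, -1.4394], 'wrist_force': [-0.1785, 0.1776, 0.7153], 'finger_gap': 0.0001, 'gripper_force': 0.0}
turn [-0.05 -0.15  0.01] shift [-0.9  0.5 -0.6] n 0.015105225973858775 0.019103855301285763
```

View pics/l1.png

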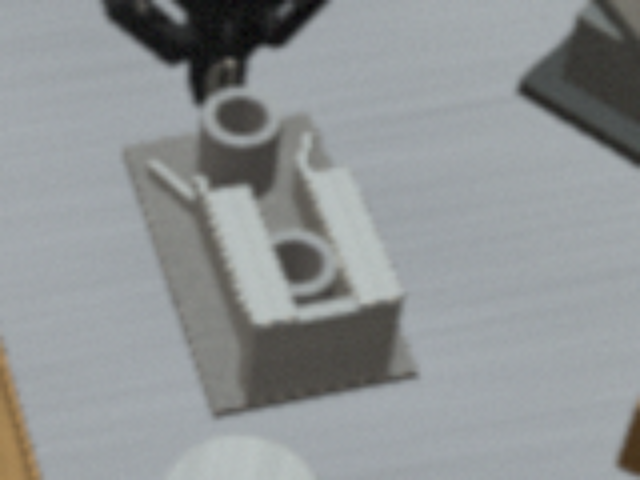

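```bash
python3 -m inch '[[[0,0,0],[-8,0.3,0],0],[[0,0,0],[-15,0.5,0],0],[[0,0,0],[-22,0.5,0],0],[[0,0,0],[-29,0.7,0],0],[[0,0,0],[-36,0.8,0],0]]'; python3 -m inch '[[[0,0,0],[-7,0.1,0],0],[[0,0,0],[-14,0.3,0],0],[[0,0,0],[-20,0.5,0],0],[[0,0,0],[-26,0.5,0],0],[[0,0,0],[-30,0.5,0],0]]'; python3 -c "
from h import *
st()"
```

```text
t: 14.95
tool_pos: [0.5057, 0.1037, 0.0184]
eef_rot: [-0.0, -0.011, 1.0, -0.0]
wrist_force: [-5.8, -0.7, 4.4]
finger_gap: 0.0002
gripper_force: 2.8
t: 15.58
tool_pos: [0.5354, 0.1048, 0.0182]
eef_rot: [-0.001, -0.011, 1.0, -0.0]
wrist_force: [-9.6, 0.7, 7.5]
finger_gap: 0.0004
gripper_force: 4.6
{'t': 15.575, 'tool_pos': [0.5354, 0.1048, 0.0182], 'eef_rot': [-0.0006, -0.0105, 0.9999, -0.0003], 'joint_pos': [0.138, 0.6441, 1.9924, -0.0009, 0.5062, -1.453], 'wrist_force': [-9.5763, 0.6756, 7.5138], 'finger_gap': 0.0004, 'gripper_force': 4.6253}
```

```bash
python3 -m inch '[[[0,0,0],[-3,0,0],0],[[0,0,0],[-6,0,0],0],[[0,0,0],[-9,0.1,0],0],[[0,0,0],[-10,0.1,0],0]]'; python3 -m inch '[[[0,0,0],[-1.5,0,0],0],[[0,0,0],[-3,0,0],0],[[0,0,0],[-3,0,0],0]]'
```

```text
t: 16.08
tool_pos: [0.5449, 0.1051, 0.0181]
eef_rot: [-0.001, -0.011, 1.0, -0.0]
wrist_force: [-9.3, 0.4, 7.0]
finger_gap: -0.0001
gripper_force: 4.6
t: 16.45
tool_pos: [0.5479, 0.1052, 0.0181]
eef_rot: [-0.001, -0.011, 1.0, -0.0]
wrist_force: [-8.4, -0.1, 6.5]
finger_gap: 0.0001
gripper_force: 4.0
```

```bash
python3 -m inch '[[[0,0,0],[-1.5,0,0],0],[[0,0,0],[-1.5,0,0],0]]'; python3 -m inch '[[[0,0,0],[-1.5,0,0],0],[[0,0,0],[-1.5,0,0],0]]'
```

```text
t: 16.7
tool_pos: [0.5493, 0.1052, 0.0181]
eef_rot: [-0.001, -0.011, 1.0, -0.0]
wrist_force: [-8.4, -0.6, 7.4]
finger_gap: 0.0001
gripper_force: 4.4
t: 16.95
tool_pos: [0.5493, 0.1051, 0.0179]
eef_rot: [-0.002, -0.011, 1.0, -0.0]
wrist_force: [-15.0, 1.1, 12.6]
finger_gap: -0.0003
gripper_force: 7.6
```

```bash
python3 -m inch '[[[0,0,0],[-1,0,0],0],[[0,0,0],[-1,0,0],0]]'; python3 -m inch '[[[0,0,0],[12,0,0],0],[[0,0,0],[20,0,0],0],[[0,0,0],[20,0,0],0]]'
python3 - <<'E'
from h import *
st();to([470,102.5,18],Rt(91.2))
im=eyes.camera("scene");cv2.imwrite("pics/l2.png",cv2.resize(im[180:300,320:480,::-1],None,fx=4,fy=4))
E
```

```text
t: 17.2
tool_pos: [0.5493, 0.1051, 0.0178]
eef_rot: [-0.003, -0.011, 1.0, -0.001]
wrist_force: [-19.4, 0.9, 15.9]
finger_gap: 0.0001
gripper_force: 9.9
t: 17.58
tool_pos: [0.5324, 0.1049, 0.018]
eef_rot: [-0.0, -0.011, 1.0, -0.0]
wrist_force: [0.0, -0.7, -0.7]
finger_gap: 0.0001
gripper_force: 0.0
{'t': 17.575, 'tool_pos': [0.5324, 0.1049, 0.018], 'eef_rot': [-0.0, -0.0106, 0.9999, -0.0003], 'joint_pos': [0.139, 0.6417, 2.0003, -0.0011, 0.4996, -1.4521], 'wrist_force': [0.0233, -0.7206, -0.6818], 'finger_gap': 0.0001, 'gripper_force': 0.0}
turn [-0.03 -0.    0.02] shift [62.4 -1.1  0. ] n 0.003310886834235654 0.9989757605645737
```

View pics/l2.png

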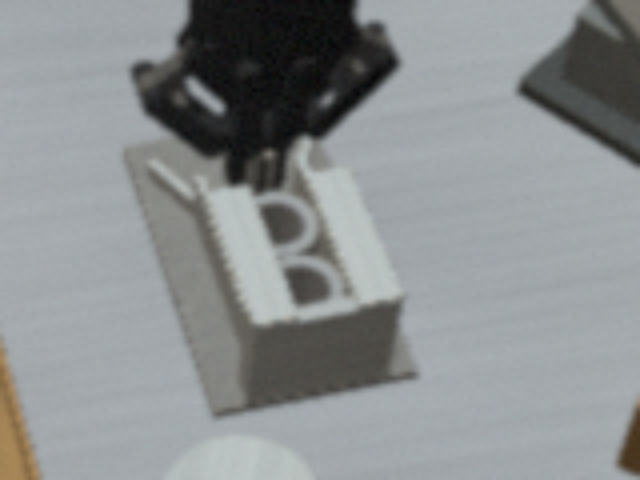

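```bash
python3 -m inch '[[[0,0,0],[10,0,-62],0],[[0,0,0],[10,0,-110],0.75],[[0,0,0],[10,0,-110],0.75]]'; python3 -c "
from h import *
to([546,-136,110],Rt(31))"
```

```text
t: 18.0
tool_pos: [0.5255, 0.1051, 0.1315]
eef_rot: [0.003, -0.011, 1.0, 0.0]
wrist_force: [-0.1, -0.7, -0.7]
finger_gap: 0.0357
gripper_force: 0.0
turn [ 0.22  0.34 60.21] shift [ -15.3 -241.5   21.5] n 5.62722122626637 3.886751264164178
```

```bash
python3 -m inch '[[[0.2,0.3,60.2],[-15.3,-241.5,15],0.75],[[0.2,0.3,60.2],[-15.3,-241.5,15],0.75],[[0.2,0.3,60.2],[-15.3,-241.5,15],0.75],[[0.2,0.3,60.2],[-15.3,-241.5,15],0.75],[[0.2,0.3,60.2],[-15.3,-241.5,15],0.75]]'; python3 -m inch '[[[0,0,0],[0,0,0],0.75],[[0,0,0],[0,0,0],0.75]]';python3 -c "
from h import *
to([546,-136,12.8],Rt(31))"
```

```text
t: 18.62
tool_pos: [0.5434, -0.1403, 0.1121]
eef_rot: [-0.002, 0.447, 0.895, -0.002]
wrist_force: [-0.5, 0.3, -0.6]
finger_gap: 0.064
gripper_force: 0.0
t: 18.88
tool_pos: [0.543, -0.1359, 0.1127]
eef_rot: [-0.002, 0.44, 0.898, -0.002]
wrist_force: [-0.1, 0.3, 0.5]
finger_gap: 0.0636
gripper_force: 0.0
turn [-0.32 -0.14  6.8 ] shift [-2.2  2.8 99.8] n 0.6365472026800915 1.5986378198510585
```

```bash
python3 -m inch '[[[-0.3,-0.1,6.8],[-2.2,2.8,50],0.75],[[-0.3,-0.1,6.8],[-2.2,2.8,95],0.75],[[-0.3,-0.1,6.8],[-2.2,2.8,99],0.3],[[-0.3,-0.1,6.8],[-2.2,2.8,99],0.3],[[-0.3,-0.1,6.8],[-2.2,2.8,99],0.3]]' 25; python3 -m inch '[[[0,0,0],[0,0,0],0.3],[[0,0,0],[0,0,0],0.75],[[0,0,0],[0,0,0],0.75],[[0,0,0],[0,0,0],0.75]]'; python3 -c "
from h import *
to([546,-136,12.8],Rt(-59));st()"
```

```text
t: 19.5
tool_pos: [0.547, -0.1366, 0.0155]
eef_rot: [0.001, 0.494, 0.869, 0.0]
wrist_force: [0.5, 0.5, -3.1]
finger_gap: 0.0395
gripper_force: 25.6
t: 20.0
tool_pos: [0.5461, -0.1366, 0.0141]
eef_rot: [-0.0, 0.495, 0.869, 0.0]
wrist_force: [0.2, -0.4, -0.7]
finger_gap: 0.0641
gripper_force: 0.0
turn [-1.00e-02 -1.00e-02  8.97e+01] shift [0.6 0.2 1.3] n 8.382995360676654 0.02321132580775539
{'t': 20.0, 'tool_pos': [0.5461, -0.1366, 0.0141], 'eef_rot': [-0.0001, 0.4947, 0.8691, 0.0], 'joint_pos': [-0.2991, 0.6646, 1.954, 0.0003, 0.5231, -0.8351], 'wrist_force': [0.2324, -0.3768, -0.7314], 'finger_gap': 0.0641, 'gripper_force': 0.0}
```

```bash
python3 -m inch '[[[0,0,90],[0,0,1],0.75],[[0,0,90],[0,0,1],0.75],[[0,0,90],[0,0,1],0.75],[[0,0,90],[0,0,1],0.75],[[0,0,90],[0,0,1],0.75]]'; python3 -m inch '[[[0,0,37],[0,0,0],0.75],[[0,0,37],[0,0,0],0.75],[[0,0,37],[0,0,0],0.75],[[0,0,37],[0,0,0],0.75]]'; python3 -m inch '[[[0,0,0],[0,0,0],0.3],[[0,0,0],[0,0,0],0.3],[[0,0,0],[0,0,0],0.3],[[0,0,0],[0,0,-60],0.3],[[0,0,0],[0,0,-120],0.3]]' 40; python3 -m inch '[[[0,0,0],[0,0,-60],0.3],[[0,0,0],[0,0,-60],0.3]]'; python3 -c "
from h import *
to((PIN+A*84)+[0,0,40],Rt(-10,-A))"
```

```text
t: 20.62
tool_pos: [0.546, -0.1366, 0.013]
eef_rot: [-0.0, 0.836, 0.549, -0.0]
wrist_force: [-0.2, -0.6, 0.8]
finger_gap: 0.0638
gripper_force: 0.0
t: 21.12
tool_pos: [0.546, -0.1366, 0.013]
eef_rot: [-0.0, 0.967, 0.256, -0.0]
wrist_force: [-0.6, -0.2, 0.1]
finger_gap: 0.064
gripper_force: 0.0
t: 21.75
tool_pos: [0.5452, -0.1363, 0.1336]
eef_rot: [-0.001, 0.966, 0.26, -0.001]
wrist_force: [1.6, 0.2, -3.0]
finger_gap: 0.0389
gripper_force: 42.4
t: 22.0
tool_pos: [0.5484, -0.1373, 0.1973]
eef_rot: [0.002, 0.966, 0.26, 0.003]
wrist_force: [0.1, 0.1, -4.7]
finger_gap: 0.0391
gripper_force: 42.5
turn [  8.89 -29.76 -44.81] shift [ 224.2 -431.4    8.4] n 5.095681589063997 7.77943075921851
```

```bash
python3 -m inch '[[[9,-29.7,-44.8],[224,-431,8],0.3],[[9,-29.7,-44.8],[224,-431,8],0.3],[[9,-29.7,-44.8],[224,-431,8],0.3],[[9,-29.7,-44.8],[224,-431,8],0.3],[[9,-29.7,-44.8],[224,-431,8],0.3]]'; python3 -c "
from h import *
to((PIN+A*84)+[0,0,40],Rt(-10,-A))"
```

```text
t: 22.62
tool_pos: [0.5317, 0.1773, 0.1863]
eef_rot: [-0.009, 0.763, 0.592, -0.259]
wrist_force: [1.7, -0.8, -2.9]
finger_gap: 0.0394
gripper_force: 42.4
turn [-0.5  -0.32 -0.18] shift [153.8 -56.7 -49.1] n 0.057447399538908504 2.737915007112087
```

```bash
python3 -m inch '[[[-0.5,-0.3,-0.2],[153.8,-56.7,-49.1],0.3],[[-0.5,-0.3,-0.2],[153.8,-56.7,-49.1],0.3],[[-0.5,-0.3,-0.2],[153.8,-56.7,-49.1],0.3],[[-0.5,-0.3,-0.2],[153.8,-56.7,-49.1],0.3],[[-0.5,-0.3,-0.2],[153.8,-56.7,-49.1],0.3]]'; python3 -c "
from h import *
to((PIN+A*84),Rt(-10,-A))"
```

```text
t: 23.25
tool_pos: [0.5272, 0.346, 0.1877]
eef_rot: [-0.004, 0.763, 0.592, -0.258]
wrist_force: [0.4, 0.2, -3.5]
finger_gap: 0.0389
gripper_force: 42.4
turn [ 0.04 -0.13 -0.28] shift [17.4 10.7 34.5] n 0.029346348648726605 0.6411240154846429
```

```bash
python3 -m inch '[[[0,-0.1,-0.2],[17.2,10.7,34.5],0.3],[[0,-0.1,-0.2],[17.2,10.7,34.5],0.3],[[0,-0.1,-0.2],[17.2,10.7,34.5],0.3]]'; python3 -c "
from h import *
to((PIN+A*9+[.3,.2,0]),Rt(-10,-A))"
```

```text
t: 23.62
tool_pos: [0.527, 0.3479, 0.1502]
eef_rot: [-0.004, 0.763, 0.593, -0.257]
wrist_force: [0.1, 1.3, -2.1]
finger_gap: 0.0391
gripper_force: 42.4
turn [ 0.08 -0.15 -0.2 ] shift [ 1.2 -0.1 77.3] n 0.02489017516691041 1.2363033813876028
```

```bash
python3 -m inch '[[[0,-0.1,0],[0.8,0,8],0.3],[[0,-0.1,0],[0.8,0,14],0.3],[[0,-0.1,0],[0.8,0,18],0.3],[[0,-0.1,0],[0.8,0,22],0.3]]'; python3 -m inch '[[[0,0,0],[0,0,3],0.3],[[0,0,0],[0,0,5],0.3],[[0,0,0],[0,0,5],0.3]]'; python3 -c "
from h import *
to((PIN+A*9+[.3,.2,0]),Rt(-10,-A))"
```

```text
t: 24.12
tool_pos: [0.5179, 0.3428, 0.13]
eef_rot: [-0.004, 0.762, 0.593, -0.258]
wrist_force: [-1.0, -0.2, -2.5]
finger_gap: 0.0391
gripper_force: 42.4
t: 24.5
tool_pos: [0.516, 0.3414, 0.1257]
eef_rot: [-0.004, 0.762, 0.593, -0.258]
wrist_force: [1.5, 0.7, -2.6]
finger_gap: 0.0387
gripper_force: 42.4
turn [ 0.1  -0.04 -0.16] shift [-0.5  0.3 49.6] n 0.018241395795852534 0.7934062743054765
```

```bash
python3 -m inch '[[[0,0,0],[-0.3,0.2,4],0.3],[[0,0,0],[-0.3,0.2,8],0.3],[[0,0,0],[-0.3,0.2,12],0.3],[[0,0,0],[-0.3,0.2,16],0.3],[[0,0,0],[-0.3,0.2,16],0.3]]'; python3 -m inch '[[[0,0,0],[0,0,2],0.3],[[0,0,0],[0,0,3],0.3],[[0,0,0],[0,0,3],0.3]]'; python3 -c "
from h import *
to((PIN+A*9+[.3,.2,0]),Rt(-10,-A))"
```

```text
t: 25.12
tool_pos: [0.5096, 0.336, 0.1116]
eef_rot: [-0.004, 0.762, 0.593, -0.258]
wrist_force: [-0.6, -0.1, -3.4]
finger_gap: 0.0392
gripper_force: 42.4
t: 25.5
tool_pos: [0.5086, 0.3353, 0.1093]
eef_rot: [-0.004, 0.763, 0.593, -0.258]
wrist_force: [0.2, 0.6, -3.1]
finger_gap: 0.039
gripper_force: 42.4
turn [ 0.11 -0.05 -0.16] shift [-0.2  0.  30.7] n 0.018930262172072884 0.49081797049458353
```

```bash
python3 -m inch '[[[0,0,0],[0,0,1.5],0.3],[[0,0,0],[0,0,2.5],0.3],[[0,0,0],[0,0,2.5],0.3]]'; python3 -m inch '[[[0,0,0],[0,0,1],0.3],[[0,0,0],[0,0,1],0.3]]'; python3 -c "
from h import *
to((PIN+A*9+[.3,.2,0]),Rt(-10,-A))"
```

```text
t: 25.88
tool_pos: [0.5078, 0.3347, 0.1075]
eef_rot: [-0.003, 0.763, 0.593, -0.258]
wrist_force: [1.1, 1.2, 3.3]
finger_gap: 0.0393
gripper_force: 42.9
t: 26.12
tool_pos: [0.5078, 0.3347, 0.1074]
eef_rot: [-0.003, 0.763, 0.593, -0.257]
wrist_force: [2.9, 2.6, 11.8]
finger_gap: 0.0389
gripper_force: 43.8
turn [ 0.18 -0.13 -0.17] shift [-0.3 -0.1 28.5] n 0.025754516224535604 0.4560623688556908
```

```bash
python3 -m inch '[[[0,0,0],[0,0,-1],0.55],[[0,0,0],[0,0,-1],0.55],[[0,0,0],[0,0,-1],0.55],[[0,0,0],[0,0,-1],0.55]]'
python3 - <<'E'
from h import *
im=eyes.camera("scene");b=np.round(proj("scene",(PIN+A*50)/1000)).astype(int);cv2.imwrite("pics/p3.png",cv2.resize(im[b[1]-40:b[1]+40,b[0]-50:b[0]+50,::-1],None,fx=6,fy=6,interpolation=cv2.INTER_CUBIC))
E
```

```text
t: 26.62
tool_pos: [0.5075, 0.3345, 0.107]
eef_rot: [-0.004, 0.762, 0.593, -0.258]
wrist_force: [0.1, 0.3, -0.4]
finger_gap: 0.0471
gripper_force: 0.0
```

View pics/p3.png

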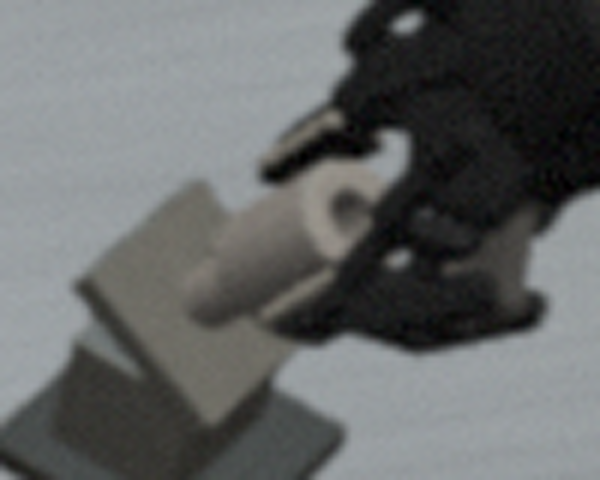

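```bash
python3 -m inch '[[[0,0,0],[0,0,0],0.3],[[0,0,0],[0,0,0],0.3],[[0,0,0],[0,0,0],0.3]]' 40; python3 -m inch '[[[0,0,0],[0,0,-30],0.3],[[0,0,0],[0,0,-60],0.3],[[0,0,0],[0,0,-90],0.3],[[0,0,0],[0,0,-90],0.3]]'; python3 -c "
from h import *
st();to([494,-324,150],Rt(-78))"
```

```text
t: 27.05
tool_pos: [0.5077, 0.3346, 0.1072]
eef_rot: [-0.003, 0.763, 0.593, -0.258]
wrist_force: [1.6, -0.7, 2.7]
finger_gap: 0.0389
gripper_force: 40.0
t: 27.55
tool_pos: [0.5444, 0.3625, 0.1861]
eef_rot: [-0.003, 0.763, 0.594, -0.256]
wrist_force: [0.1, -0.8, -2.7]
finger_gap: 0.039
gripper_force: 41.3
{'t': 27.55, 'tool_pos': [0.5444, 0.3625, 0.1861], 'eef_rot': [-0.0034, 0.7628, 0.5936, -0.2563], 'joint_pos': [0.5646, 0.836, 1.1485, -0.0416, 1.6739, 0.8194], 'wrist_force': [0.1449, -0.8259, -2.6561], 'finger_gap': 0.039, 'gripper_force': 41.2509}
turn [-3.68 31.05 62.29] shift [-617.2  168.2  256.7] n 6.513342094905328 11.028128329299246
```

```bash
python3 -m inch '[[[-3.7,31,62.3],[-617,168,256],0.3],[[-3.7,31,62.3],[-617,168,256],0.3],[[-3.7,31,62.3],[-617,168,256],0.3],[[-3.7,31,62.3],[-617,168,256],0.3],[[-3.7,31,62.3],[-617,168,256],0.3]]'; python3 -c "
from h import *
to([494,-324,120],Rt(-78))"
```

```text
t: 28.18
tool_pos: [0.5185, 0.0482, 0.1685]
eef_rot: [0.0, 0.973, 0.224, -0.063]
wrist_force: [1.3, -0.3, -3.6]
finger_gap: 0.0392
gripper_force: 41.2
turn [-0.75  7.25 13.93] shift [-178.1  325.5   61.8] n 1.4694552752961842 6.018823052305567
```

```bash
python3 -m inch '[[[-0.7,7.2,14],[-178,325,35],0.3],[[-0.7,7.2,14],[-178,325,35],0.3],[[-0.7,7.2,14],[-178,325,35],0.3],[[-0.7,7.2,14],[-178,325,35],0.3],[[-0.7,7.2,14],[-178,325,35],0.3]]';python3 -m inch '[[[0,0,0],[-20,65,20],0.3],[[0,0,0],[-20,65,20],0.3]]'; python3 -c "
from h import *
to([494,-324,20],Rt(-78))"
```

```text
t: 28.8
tool_pos: [0.5023, -0.2624, 0.1499]
eef_rot: [-0.001, 0.994, 0.107, -0.002]
wrist_force: [1.4, 0.6, -2.8]
finger_gap: 0.0389
gripper_force: 41.2
t: 29.05
tool_pos: [0.496, -0.3313, 0.1287]
eef_rot: [-0.001, 0.994, 0.105, -0.002]
wrist_force: [-0.8, 1.2, -2.8]
finger_gap: 0.0393
gripper_force: 41.5
turn [-0.16  0.24  0.05] shift [  0.   -7.3 108.8] n 0.02771644161979167 1.743947898847355
```

```bash
python3 -m inch '[[[-0.1,0.2,0],[0,-7,50],0.3],[[-0.1,0.2,0],[0,-7,95],0.3],[[-0.1,0.2,0],[0,-7,108],0.3],[[-0.1,0.2,0],[0,-7,108],0.3]]'; python3 -c "
from h import *
to([494,-324,13],Rt(-78));st()"
```

```text
t: 29.55
tool_pos: [0.4962, -0.3211, 0.0229]
eef_rot: [-0.0, 0.994, 0.107, 0.0]
wrist_force: [0.5, 0.2, -2.3]
finger_gap: 0.0391
gripper_force: 41.6
turn [-0.04 -0.    0.28] shift [-2.7  2.3  9.9] n 0.026284502055819642 0.16791859264155423
{'t': 29.55, 'tool_pos': [0.4962, -0.3211, 0.0229], 'eef_rot': [-0.0004, 0.9943, 0.1069, 0.0], 'joint_pos': [-0.6261, 0.6743, 1.8843, 0.001, 0.5835, 0.7296], 'wrist_force': [0.4802, 0.1767, -2.3048], 'finger_gap': 0.0391, 'gripper_force': 41.5509}
```

```bash
python3 -m inch '[[[0,0,0],[-1,1,6],0.3],[[0,0,0],[-1,1,9],0.3],[[0,0,0],[-1,1,9],0.3]]';python3 -m inch '[[[0,0,0],[0,0,1],0.3],[[0,0,0],[0,0,1],0.3]]'
```

```text
t: 29.92
tool_pos: [0.4962, -0.3234, 0.0147]
eef_rot: [0.0, 0.994, 0.107, 0.001]
wrist_force: [0.5, 0.5, -2.7]
finger_gap: 0.0388
gripper_force: 41.6
t: 30.18
tool_pos: [0.496, -0.3233, 0.0134]
eef_rot: [0.0, 0.994, 0.107, 0.001]
wrist_force: [0.0, -0.3, -2.2]
finger_gap: 0.0387
gripper_force: 41.6
```

```bash
python3 -m inch '[[[0,0,0],[0,0,1],0.3],[[0,0,0],[0,0,1],0.3]]'
```

```text
t: 30.42
tool_pos: [0.496, -0.3233, 0.013]
eef_rot: [0.0, 0.994, 0.107, 0.001]
wrist_force: [-4.9, 1.4, 13.2]
finger_gap: 0.039
gripper_force: 43.0
```

```bash
python3 -m inch '[[[0,0,0],[0,0,-0.5],0.3],[[0,0,0],[0,0,-0.5],0.6],[[0,0,0],[0,0,-0.5],0.6],[[0,0,0],[0,0,-40],0.6],[[0,0,0],[0,0,-90],0.6]]'; python3 -m inch '[[[0,0,0],[0,0,-60],0.6],[[0,0,0],[-20,-60,-110],0.6],[[0,0,0],[-40,-120,-110],0.6],[[0,0,0],[-40,-170,-110],0.6],[[0,0,0],[-40,-170,-110],0.6]]'
python3 - <<'E'
from h import *
st();s=eyes.camera("scene")[:,:,::-1];t=eyes.camera("top")[:,:,::-1]
A_=cv2.resize(t[120:320,150:470],None,fx=1.45,fy=1.45);B=cv2.resize(s[160:390,110:540],None,fx=1.3,fy=1.3)
o=np.zeros((592,600,3),np.uint8);o[:A_.shape[0],:A_.shape[1]]=A_;o[292:292+B.shape[0],:B.shape[1]]=B;cv2.imwrite("pics/end.png",o)
E
```

```text
t: 31.05
tool_pos: [0.4952, -0.3227, 0.1023]
eef_rot: [-0.001, 0.994, 0.107, -0.0]
wrist_force: [0.5, -1.2, 1.3]
finger_gap: 0.0515
gripper_force: 0.0
t: 31.68
tool_pos: [0.4187, -0.1624, 0.2125]
eef_rot: [-0.0, 0.994, 0.108, 0.0]
wrist_force: [1.0, -0.8, 0.1]
finger_gap: 0.0511
gripper_force: 0.0
{'t': 31.675, 'tool_pos': [0.4187, -0.1624, 0.2125], 'eef_rot': [-0.0001, 0.9942, 0.1079, 0.0004], 'joint_pos': [-0.438, 0.2239, 2.0594, 0.0008, 0.8576, 0.9159], 'wrist_force': [0.9908, -0.7832, 0.054], 'finger_gap': 0.0511, 'gripper_force': 0.0}
```

View pics/end.png

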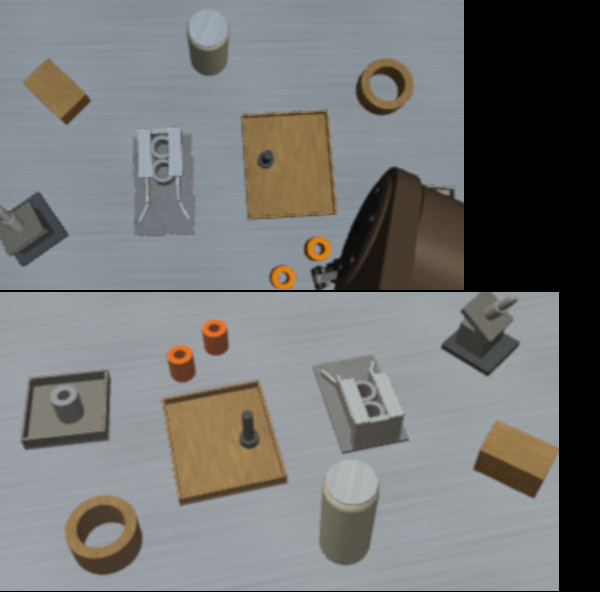

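The reject stands upright in the grey tray at (65,400) in the picture. The lane file is closed up at (365,390)/(372,408), and everything else is undisturbed.

```bash
python3 -c "
from bench import workorder
print(workorder.hand_in())"
```

```text
the job is handed in; nothing more can be done
None
```

Job handed in at about 32 s: the sleeve that went down to the sloped face is pushed into the lane with the file closed against the end stop, and the sleeve that stopped on the step stands in the grey tray; no verdict was returned.

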